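# Close the battery-pack nest with its retaining bar

## Robot

A 6-joint arm with a two-finger parallel gripper is mounted at the origin on the work surface. World frame = base frame: x ahead of the robot, y to its left, z up, the work surface at z = 0. Lengths are in m, angles in rad, forces in N, time in s.
With the tool pointing down it reaches from about 0.425 to 0.95 m from the base axis. Payload 3.5 kg.
Tool frame: the origin (TCP) lies between the finger pads; the fingertips stand 22 mm ahead of it and the grasp point (between the pads) lies 3 mm ahead of it; x points along the fingers, z is the direction in which the jaws open and shut, and the axes are right-handed (so a half turn about x gives the same grasp; the last joint's range is limited). The gripper opens to 85 mm and grips with 20 to 120 N. Pads are 22 mm wide; open, the fingers measure 114 mm over their backs; the gripper's body (76 mm by 85 mm) begins 54 mm behind the grasp point. The pads swing forward as they close: fully open they stand 13 mm farther back than shut.
Start: joints at [1.152, 0.286, 1.577, -0, 1.279, -0.15], TCP at [0.179, 0.651, 0.253] pointing down, gripper open.
Joint ranges: [-2.77, 2.77], [-0.9, 2.22], [0.21, 2.48], [-1.53, 4.67], [0.24, 2.81], [-2.84, 2.84]. Speed limits (rad/s): [2.79, 2.79, 3.14, 3.14, 3.14, 3.14].

## Interface

Orientations are given as a unit quaternion [x, y, z, w].
In Python, from rig import arm gives the robot as it stands.
- The arm moves only by the tool carry_out, never from a script. Its arguments are lists of equal length, an entry for each row: "delta_pos": the shift along the tool's x, y, z in mm, a list of three; "twist": the turn about the tool's x in degrees; "jaw": the opening, from 0 (shut) to 1 (fully open). A call has 1 to 20 rows; each row is the pose to reach, as a shift and turn from the pose measured when the call began, along the tool's axes at that moment; what a row does not reach only later rows make up. A row lasts 1/12 s, in which the tool goes at most 41.7 mm and 7.16 degrees, less where a joint would pass 70% of its speed; a pose out of reach is approached as far as the arm can. A call with a gripper value outside its range is refused whole. The fingers move at their own pace and stop on an object; "force" is the grip in N (left out, the last holds). Time passes only in rows, so rows that repeat a pose let the fingers close. It gives the time, the measured TCP pose, the force and the opening at its end, in the units of the state.
- arm.get_state(): the state, without advancing time (a new reading comes with each control period).
- arm.capture(name): name is "scene" or "top" or "wrist"; returns (picture, depth): 400x640x3 uint8, red, green, blue; 400x640 float32, m along the optical axis (not along the pixel's ray), 0 where there is no reading.
- arm.camera_info(name): a dict with "mtx" (3x3 intrinsics, pixels), "pose" (4x4, takes a point from camera to world coordinates); the wrist camera has in their place "T_tool_cam" (4x4, takes a point from camera to tool coordinates, whose origin is the TCP and whose axes are the tool frame's). Camera axes: x right, y up, looking along -z (the intrinsics and any distortion apply to the point x, -y, -z); pixel columns grow to the right and rows downward; lengths in m; the calibration is good to about 2 mm. A picture is of the moment at which its call begins: read the wrist's pose just before it. camera_info takes no time and is no camera call.
- arm.job_done(): hands the job in, once; it reports no verdict.
The state is a dict: "time_s": time; "qpos": joint angles; "joint_vel": joint speeds; "effort": joint torques, N m; "position": TCP position; "tcp_rot": TCP orientation; "contact_force": force on the tool from outside, world axes, zero at the start; "ft_torque": the same for the moment, N m; "grip_width": finger opening in m.
Only numpy, scipy, OpenCV 4.12 (cv2) and the standard library are available. Lean on these libraries where they do the work, as an engineer would, in place of code of your own. Each camera call takes 0.05 s, during which the arm holds its last target.

## Task

Take the retaining bar up and off the two hooks of its stand and lay it across the loaded pack nest, bridging the row of blue packs: it must lie flat and fully down in the notches of both supports, the right way up and with its ends overhanging about equally (either end may be on either side). Lower it into place, do not drop it, then let go, without disturbing the loose pack between nest and stand, the brush or the screwdriver.

Things in the scene. Friction and masses are not known exactly. Their poses are not given: they have to be found in the camera images.
- retaining_bar: Retaining bar, red-brown, 200 long (y) x 24 wide (x) x 16 mm high, 0.15 to 0.31 kg, with a black grip block and two steel bails on top. Origin: centre of its underside; z up. Same end for end. It starts hanging level on the stand by both bails, its y along the stand's y, origin 148 mm above the bench.
- bar_grip (a point): Point in the bar's black grip block, 34 mm above the bar's underside. The block is 64 long (bar y) x 24 wide (bar x), 16 to 48 mm above the underside, at mid-length; grip it across x from above, between the hook arms.
- bar_bail (a point): Centre of the opening of one bail, 66 mm from mid-bar (bar +y), 36 mm above the underside; the other is at -66. Each bail is an upright loop of 6 mm rod in the bar's y-z plane; opening 24 mm wide (y), 40 mm high (16 to 56 mm above the underside); loop top at 62 mm.
- hook_stand: Grey fixed stand; place and yaw vary. Origin: on the bench below mid-hooks; z up. Two level 8 mm rod arms at y = +-66 mm, axis 200 mm up, run from posts (x = 105 mm, 204 mm high) towards -x, the robot's side, and turn up at x = -18. The bails hang at x = 0 to 15 mm. Crossbar between posts 120 mm up; foot plate x = 60 to 130, y = +-100 mm, 12 mm high.
- hook_tip (a point): Top of the upturned tip of one hook (y = +66 mm), at x = -26 mm of the stand, 218 mm above the bench; the other is at y = -66 mm. To free the bar raise it 14 to 32 mm (23 is the middle), then draw it along the stand's -x until both bails are past the tips.
- pack_nest: Pack nest, fixed; place and yaw vary. Base plate 100 (x) x 220 (y) x 10 mm, six blue packs on edge in a row along y (64 mm wide in x, y = -61 to 61 mm, tops 56 mm up) and a steel support at each end, y = +-80 mm. Origin: centre of its underside on the bench; z up. With the bar home, the bar's origin lies 60 mm above this origin, its y along this y (either way round).
- nest_seat (a point): Middle of the flat seat on one support (y = +80 mm; the other at -80), 60 mm above the bench. Supports are 64 mm wide in x, 20 mm thick in y. Two yellow cheeks on each (18 to 30 mm either side in x, 14 mm high) leave a 36 mm notch for the 24 mm bar.
- pack_a: Loose blue battery pack, 64 x 48 x 19.5 mm, lying flat between stand and nest. Origin: centre of underside. Leave alone.
- brush: Brush lying on the bench near the robot. Leave alone.
- screwdriver: Screwdriver lying on the bench near the robot. Leave alone.
Mind the look-alikes: they are no part of the job. Of the things that look like the retaining_bar, the largest one is meant.

How it is judged:
By the outcome, as a careful person would: the job done as asked, in the order asked, and still so for the second after the job is handed in, with the robot touching nothing.
It also fails if it takes over 45 s, if anything falls off the work surface, if the arm or the gripper's body presses on something with over 40 N, if the wrist force passes 120 N, or if a joint passes its speed limit or range.

## Working session

There is one attempt and no reset: what is moved stays moved. The work goes in short steps, Python scripts to look and compute and a tool call to move; the robot and the scene stay as the last step left them, time stands still between calls to the robot, and variables do not carry over. Pictures are saved under pics/ and viewed, and the job is handed in when it is done.

Besides the shell and the picture viewer there is one more tool, called after "Request:" in YAML: its name, and indented under it one key for each argument. carry_out: Moves the arm, as the interface text tells. Its arguments: {"type":"object","properties":{"delta_pos":{"type":"array"},"twist":{"type":"array"},"jaw":{"type":"array"},"force":{"type":"number"}},"required":["delta_pos","twist","jaw"]}

```bash
mkdir -p pics; ls
cat > h.py <<'E'
import numpy as np,cv2
from rig import arm
from scipy.spatial.transform import Rotation as R
def cap(n,f):
    s=arm.get_state(); im,d=arm.capture(n); cv2.imwrite('pics/'+f+'.png',im[:,:,::-1]); 
    ci=arm.camera_info(n)
    if 'pose' in ci: P=np.array(ci['pose'])
    else:
        T=np.eye(4);T[:3,:3]=R.from_quat(s['tcp_rot']).as_matrix();T[:3,3]=s['position'];P=T@np.array(ci['T_tool_cam'])
    np.savez('pics/'+f+'.npz',im=im,d=d,P=P,K=np.array(ci['mtx']))
    return im,d
def cloud(f):
    z=np.load('pics/'+f+'.npz');K=z['K'];d=z['d'];v,u=np.mgrid[:400,:640]
    p=np.stack([(u-K[0,2])/K[0,0]*d,-(v-K[1,2])/K[1,1]*d,-d,np.ones_like(d)],-1)
    w=(p@z['P'].T)[...,:3]; w[d==0]=np.nan
    return z['im'],w
def crop(f,u0,v0,u1,v1,o,s=4):
    im=cv2.imread('pics/'+f+'.png')[v0:v1,u0:u1]; cv2.imwrite('pics/'+o+'.png',cv2.resize(im,None,fx=s,fy=s,interpolation=cv2.INTER_CUBIC))
E
python3 - <<'E'
from h import *
for n in ['scene','top','wrist']:
    cap(n,n+'1'); ci=arm.camera_info(n); print(n,{k:v for k,v in ci.items() if k not in('pose','T_tool_cam')}, np.round(np.array(ci.get('pose',ci.get('T_tool_cam'))),3).tolist())
print(arm.get_state())
E
```

```text
pics
scene {'mtx': array([[387.3544842 ,   0.        , 317.23252369],
       [  0.        , 387.3544842 , 199.06052115],
       [  0.        ,   0.        ,   1.        ]])} [[0.824, -0.33, 0.461, 1.038], [0.566, 0.449, -0.691, -0.683], [0.021, 0.83, 0.557, 0.708], [0.0, 0.0, 0.0, 1.0]]
top {'mtx': array([[373.25776985,   0.        , 316.3266415 ],
       [  0.        , 373.25776985, 202.68632119],
       [  0.        ,   0.        ,   1.        ]])} [[-0.003, 0.98, -0.197, 0.351], [-1.0, -0.007, -0.02, 0.021], [-0.02, 0.197, 0.98, 1.197], [0.0, 0.0, 0.0, 1.0]]
wrist {'mtx': array([[329.21015281,   0.        , 324.58607314],
       [  0.        , 329.21015281, 204.64113936],
       [  0.        ,   0.        ,   1.        ]])} [[-0.0, 0.282, -0.959, -0.12], [0.0, 0.959, 0.282, 0.071], [1.0, -0.0, -0.0, 0.002], [0.0, 0.0, 0.0, 1.0]]
{'time_s': 0.15, 'qpos': array([ 1.15201454e+00,  2.87031189e-01,  1.57783660e+00, -1.26056032e-05,
        1.27861577e+00, -1.49967519e-01]), 'joint_vel': array([ 0.00153964, -0.00257376, -0.00506231, -0.00076881, -0.00269541,
        0.00146956]), 'effort': array([ 1.52209905e-03, -4.06603181e+01, -2.93140751e+01, -1.55240677e-04,
        3.97879601e-03, -1.39854046e-05]), 'position': array([0.17903099, 0.65033495, 0.25222111]), 'tcp_rot': array([-0.42881475,  0.56307517,  0.42816505,  0.56190654]), 'contact_force': array([-0.42453594,  0.83421807,  0.92791067]), 'ft_torque': array([ 0.01717105,  0.04824445, -0.02294942]), 'grip_width': 0.08562751793725343}
```

View pics/scene1.png

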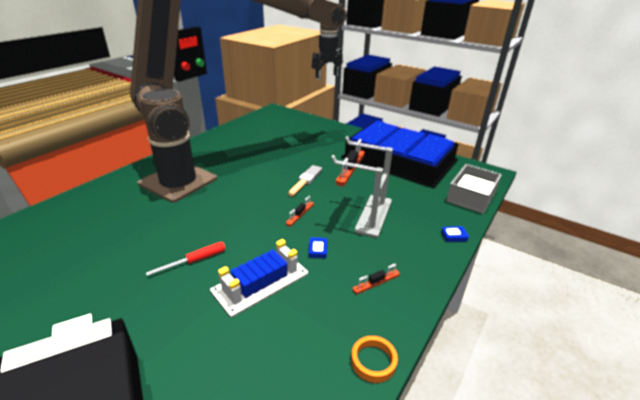

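View pics/top1.png

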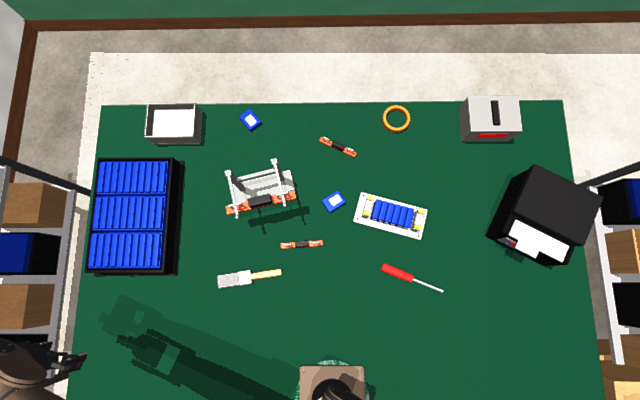

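View pics/wrist1.png

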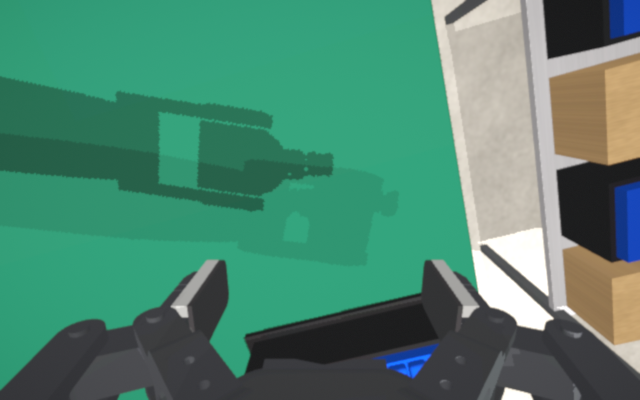

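The bar look-alikes in the top view are at (262,201) hanging on the stand, (302,244) on the bench and (338,147) on the bench. The hanging one is the largest and is on the hooks, so it fits. I'll confirm it in a crop and measure.

Run:
```python
from h import *
crop('top1',215,150,310,225,'c1',8)
crop('top1',345,185,435,245,'c2',8)
crop('scene1',320,130,420,245,'c3',5)
im,w=cloud('top1')
c=w[185:245,345:435]
z=c[...,2]
print('nest z hist',np.histogram(z[np.isfinite(z)],bins=np.arange(0,.09,.005)))
c=w[150:225,215:310]; z=c[...,2]
print('stand',np.histogram(z[np.isfinite(z)],bins=np.arange(0,.24,.01)))
```

```text
nest z hist (array([1150,  515,  299,   30,   17,   25,   23,   34,   27,   59,  435,
        437,   68,   20,   84,   14,    0]), array([0.   , 0.005, 0.01 , 0.015, 0.02 , 0.025, 0.03 , 0.035, 0.04 ,
       0.045, 0.05 , 0.055, 0.06 , 0.065, 0.07 , 0.075, 0.08 , 0.085]))
stand (array([2177,  704,   12,    9,    8,   12,   11,   11,   10,   10,    9,
         38,  155,   15,   21,   71,  302,   40,   38,  248,  317,   26,
          2]), array([0.  , 0.01, 0.02, 0.03, 0.04, 0.05, 0.06, 0.07, 0.08, 0.09, 0.1 ,
       0.11, 0.12, 0.13, 0.14, 0.15, 0.16, 0.17, 0.18, 0.19, 0.2 , 0.21,
       0.22, 0.23]))
```

View pics/c1.png

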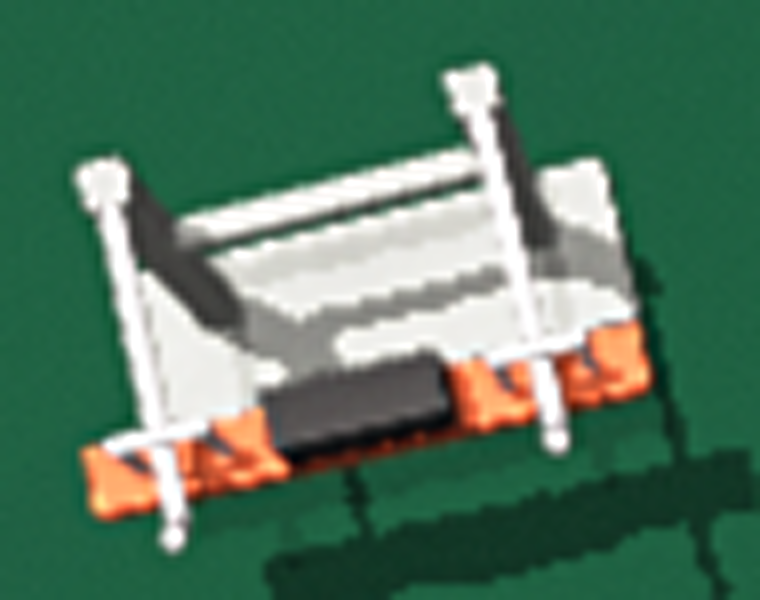

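View pics/c2.png

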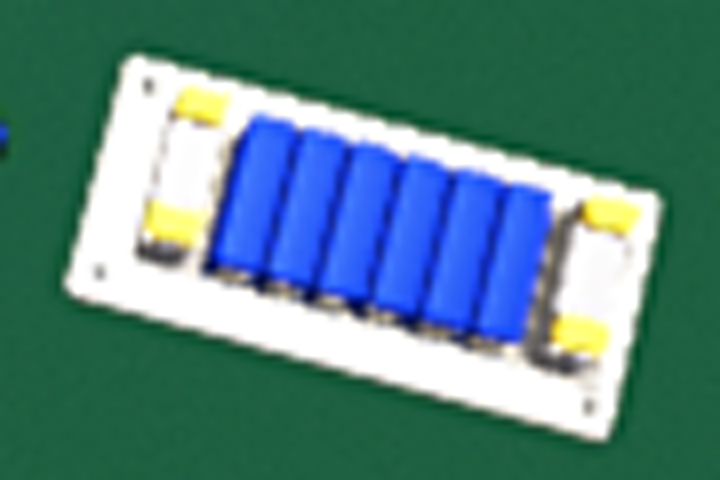

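View pics/c3.png

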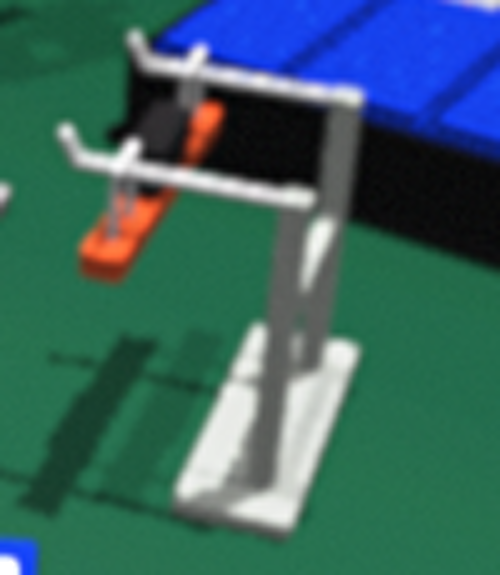

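The crop confirms it: the large red-brown bar with a black grip block hangs by two bails on the stand's hooks. In c1 the tips are at (172,540) and (557,440), and the posts at (104,183) and (472,88). In c2 the nest shows its base corners and yellow cheeks. I'll compute the poses by ray-plane from these.

```bash
cat >> h.py <<'E'
def ray(f,u,v,h):
    z=np.load('pics/'+f+'.npz');K=z['K'];P=z['P']
    d=P[:3,:3]@np.array([(u-K[0,2])/K[0,0],-(v-K[1,2])/K[1,1],-1]);o=P[:3,3]
    return (o+d*(h-o[2])/d[2])
def fit(loc,wld):
    loc=np.array(loc)[:,:2];wld=np.array(wld)[:,:2];a=loc.mean(0);b=wld.mean(0)
    H=(loc-a).T@(wld-b);th=np.arctan2(H[0,1]-H[1,0],H[0,0]+H[1,1]);c,s=np.cos(th),np.sin(th)
    Rm=np.array([[c,-s],[s,c]]);t=b-Rm@a;res=(loc@Rm.T+t-wld)*1000
    return t,th,res.round(1)
E
python3 - <<'E'
from h import *
def px(p,u0,v0,s=8): return (u0+(p[0]+.5)/s-.5, v0+(p[1]+.5)/s-.5)
S=lambda p,h: ray('top1',*px(p,215,150),h)
# stand: +y at robot left (image left), -x towards robot
w=[S((172,540),.215),S((557,442),.215),S((104,185),.204),S((472,90),.204)]
print(fit([(-.026,.066),(-.026,-.066),(.105,.066),(.105,-.066)],w))
N=lambda p,h: ray('top1',*px(p,345,185),h)
w=[N((132,57),.01),N((660,192),.01),N((608,440),.01),N((68,292),.01)]
print(fit([(.05,.11),(.05,-.11),(-.05,-.11),(-.05,.11)],w))
w=[N((202,106),.074),N((612,216),.074),N((580,336),.074),N((172,224),.074)]
print(fit([(.024,.08),(.024,-.08),(-.024,-.08),(-.024,.08)],w))
g=[S((266,388),.196),S((438,352),.196),S((450,407),.196),S((283,457),.196)]
print('grip',fit([(.012,.032),(.012,-.032),(-.012,-.032),(-.012,.032)],g))
# depth based
im,w=cloud('top1')
c=w[150:225,215:310].reshape(-1,3);i=im[150:225,215:310].reshape(-1,3).astype(int)
m=(i.max(1)<90)&(c[:,2]>.185)&(c[:,2]<.205)
q=c[m];print('block pts',m.sum(),q.mean(0)); r=cv2.minAreaRect((q[:,:2]*1000).astype(np.float32));print(r)
m=(i[:,0]>180)&(i[:,1]<150)&(c[:,2]>.15)&(c[:,2]<.175)
q=c[m];print('bar pts',m.sum(),q.mean(0)); r=cv2.minAreaRect((q[:,:2]*1000).astype(np.float32));print(r)
c=w[185:245,345:435].reshape(-1,3);i=im[185:245,345:435].reshape(-1,3).astype(int)
m=(i[:,2]>150)&(i[:,0]<120)&(c[:,2]>.045)
q=c[m];print('packs',m.sum(),np.median(q[:,2]),cv2.minAreaRect((q[:,:2]*1000).astype(np.float32)))
s=arm.get_state();print(R.from_quat(s['tcp_rot']).as_matrix().round(4).tolist())
E
```

```text
(array([0.55263391, 0.19789499]), np.float64(0.249139666725953), array([[-0.1, -0.5],
       [-0. ,  0.1],
       [ 0.4,  0.5],
       [-0.3, -0.2]]))
(array([ 0.54821732, -0.19207811]), np.float64(-0.2717458450120546), array([[ 0.1,  1.1],
       [-1.7, -0.6],
       [ 1.5, -0.3],
       [ 0.2, -0.2]]))
(array([ 0.54671876, -0.19042636]), np.float64(-0.2797787930456918), array([[ 0.3,  0.2],
       [-0. ,  0.3],
       [-0.4, -1.1],
       [ 0.1,  0.6]]))
grip (array([0.56232992, 0.19772626]), np.float64(0.24827738883465567), array([[-1. ,  1.6],
       [ 2.5, -1.3],
       [-1.4, -2.7],
       [-0. ,  2.4]]))
block pts 152 [0.56600399 0.2029611  0.19427674]
((600.9136352539062, 212.7336883544922), (104.95586395263672, 145.2799072265625), 10.416293144226074)
bar pts 119 [0.56064324 0.19159499 0.16247273]
((560.6344604492188, 198.66403198242188), (23.39967155456543, 198.3245086669922), 14.768756866455078)
packs 751 0.054646745570950506 ((547.047119140625, -192.1023712158203), (122.15636444091797, 60.54736328125), 74.04006958007812)
[[-0.0008, -0.9641, 0.2656], [-0.0017, 0.2656, 0.9641], [-1.0, 0.0003, -0.0019]]
```

```bash
cat >> h.py <<'E'
def plan(t,yaw):
    s=arm.get_state();M=R.from_quat(s['tcp_rot']).as_matrix()
    d=M.T@(np.array(t)-s['position'])*1000
    cy=np.arctan2(M[1,2],M[0,2]);tw=-np.degrees(yaw-cy);tw=(tw+90)%180-90
    print('delta mm',d.round(1),'twist',round(tw,2),'pos',np.round(s['position'],4),'yaw',round(cy,4),'tilt',M[2].round(3),'F',np.round(s['contact_force'],1),'w',round(s['grip_width'],4),'t',s['time_s'])
E
python3 - <<'E'
from h import *
plan([.5615,.198,.31],.25)
E
```

```text
delta mm [ -57.3 -488.9 -334.6] twist 60.27 pos [0.179  0.6503 0.2522] yaw 1.302 tilt [-1.     0.    -0.002] F [-0.4  0.8  0.9] w 0.0856 t 0.15
```

Request:
carry_out:
  delta_pos:
    - [-30,-25,-17]
    - [-58,-50,-34]
    - [-58,-80,-55]
    - [-58,-111,-76]
    - [-58,-142,-97]
    - [-58,-173,-118]
    - [-58,-204,-139]
    - [-58,-235,-160]
    - [-58,-266,-181]
    - [-58,-297,-202]
    - [-58,-328,-223]
    - [-58,-359,-244]
    - [-58,-390,-265]
    - [-58,-421,-286]
    - [-58,-452,-307]
    - [-58,-475,-325]
    - [-58,-489,-335]
    - [-58,-489,-335]
    - [-58,-489,-335]
    - [-58,-489,-335]
  twist: [3,6,10,14,18,22,26,30,34,38,42,46,50,54,57,60,60.3,60.3,60.3,60.3]
  jaw: [1,1,1,1,1,1,1,1,1,1,1,1,1,1,1,1,1,1,1,1]

```text
time_s: 1.82
position: [0.561, 0.198, 0.3104]
tcp_rot: [-0.089, 0.702, 0.088, 0.701]
contact_force: [0.2, 0.3, 0.6]
grip_width: 0.0855
```

Run:
```python
from h import *
print(arm.get_state()['qpos'].round(3))
cap('wrist','w2')
plan([.5615,.198,.31],.25)
```

```text
[ 1.690e-01  7.300e-02  1.716e+00 -1.000e-03  1.354e+00 -8.000e-02]
delta mm [ 0.5 -0.6  0.5] twist 0.04 pos [0.5609 0.1984 0.3105] yaw 0.2508 tilt [-1.    -0.001 -0.002] F [ 0.6 -0.4 -0.2] w 0.0853 t 1.8667
```

View pics/w2.png

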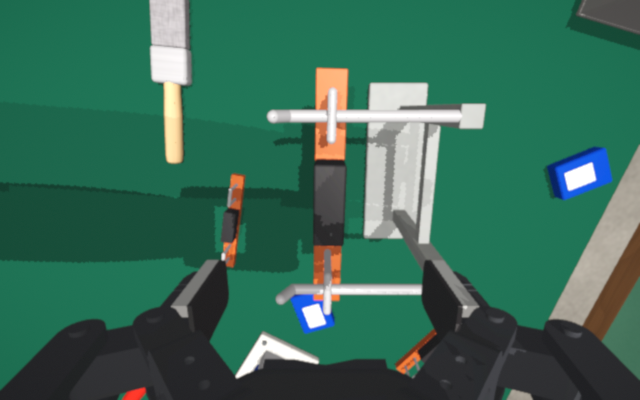

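The wrist view shows the bar vertical in the image, with its black block at about u 315–345, v 161–245, and the hook arms at v≈116 and v≈290. Next I measure the block.

Run:
```python
from h import *
crop('w2',260,50,500,310,'c4',3)
im,w=cloud('w2')
i=im.astype(int);u=np.mgrid[:400,:640][1];v=np.mgrid[:400,:640][0]
box=(u>290)&(u<370)&(v>140)&(v<250)
m=box&(i.max(-1)<110)&(w[...,2]>.188)&(w[...,2]<.21)
q=w[m];print(m.sum(),q.mean(0),np.median(q[:,2]),cv2.minAreaRect((q[:,:2]*1000).astype(np.float32)))
box=(u>290)&(u<370)&(v>60)&(v<310)
m=box&(i[...,0]>150)&(i[...,1]<140)&(w[...,2]>.15)&(w[...,2]<.176)
q=w[m];print(m.sum(),q.mean(0),np.median(q[:,2]),cv2.minAreaRect((q[:,:2]*1000).astype(np.float32)))
m=(u>260)&(u<430)&(w[...,2]>.198)&(w[...,2]<.23)&(v<310)
```

```text
2626 [0.56436603 0.20298637 0.1952237 ] 0.19528412229810704 ((564.8442993164062, 201.2951202392578), (24.002275466918945, 64.07188415527344), 13.029520034790039)
1334 [0.56705827 0.18609266 0.16341488] 0.16334808269552184 ((564.897216796875, 200.96646118164062), (24.037595748901367, 200.08242797851562), 13.053975105285645)
```

View pics/c4.png

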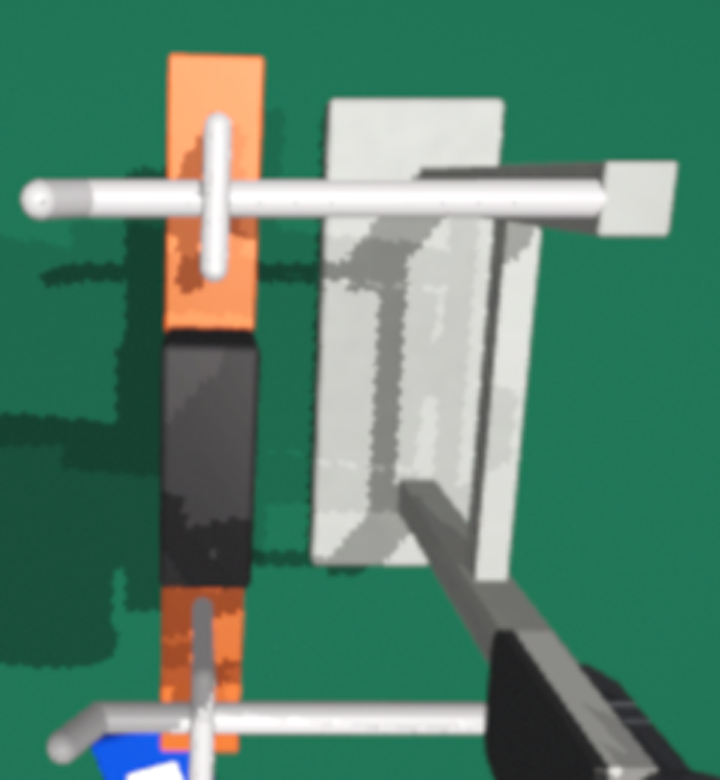

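Run:
```python
from h import *
plan([.5647,.2008,.188],.228)
```

```text
delta mm [122.5   1.5   4.5] twist 1.3 pos [0.5609 0.1984 0.3105] yaw 0.2508 tilt [-1.    -0.001 -0.002] F [ 0.6 -0.4 -0.2] w 0.0853 t 1.8667
```

Request:
carry_out:
  delta_pos:
    - [8,1.5,4.5]
    - [25,1.5,4.5]
    - [42,1.5,4.5]
    - [59,1.5,4.5]
    - [74,1.5,4.5]
    - [87,1.5,4.5]
    - [98,1.5,4.5]
    - [108,1.5,4.5]
    - [116,1.5,4.5]
    - [121,1.5,4.5]
    - [122.5,1.5,4.5]
    - [122.5,1.5,4.5]
    - [122.5,1.5,4.5]
  twist: [1.3,1.3,1.3,1.3,1.3,1.3,1.3,1.3,1.3,1.3,1.3,1.3,1.3]
  jaw: [1,1,1,1,1,1,1,1,1,1,1,1,1]

```text
time_s: 2.95
position: [0.5651, 0.2008, 0.1887]
tcp_rot: [-0.081, 0.703, 0.08, 0.702]
contact_force: [-0.4, 1.1, 0.5]
grip_width: 0.0853
```

Run:
```python
from h import *
cap('wrist','w3');cap('scene','s3');crop('scene1',0,0,1,1,'x');crop('s3',300,60,440,260,'c5',4)
plan([.5647,.2008,.188],.228)
```

```text
delta mm [ 0.9  0.1 -0.5] twist -0.0 pos [0.5652 0.2008 0.1889] yaw 0.2279 tilt [-1.    -0.001 -0.   ] F [-0.   0.2  0.2] w 0.0857 t 3.05
```

View pics/w3.png

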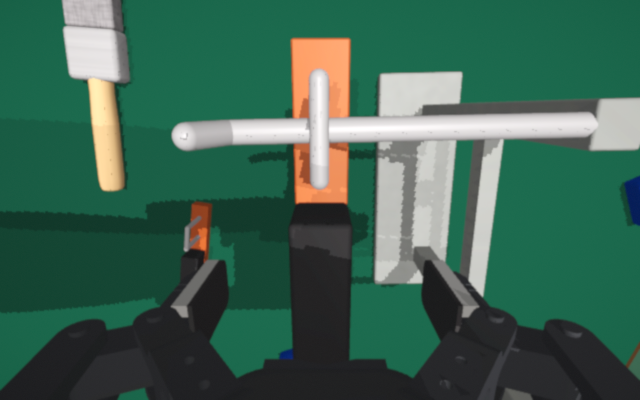

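View pics/c5.png

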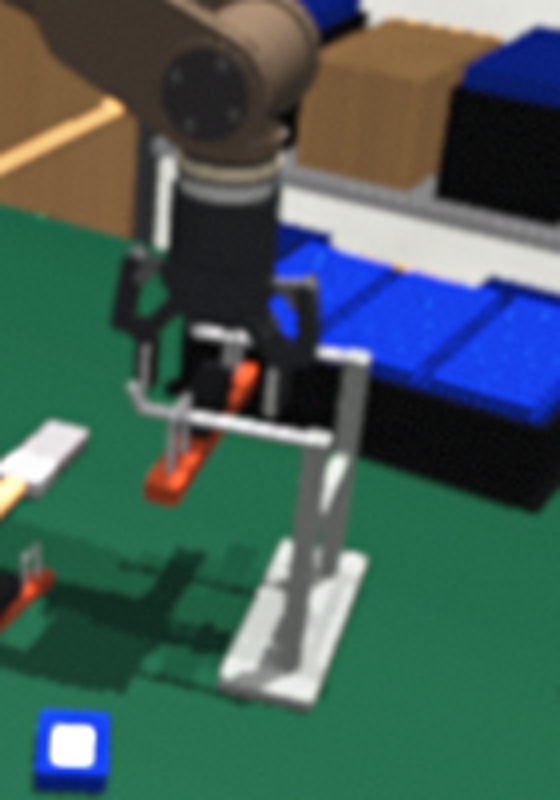

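The block at u 290–350 is centred between the fingers and aligned, so I close.

Request:
carry_out:
  delta_pos:
    - [0,0,0]
    - [0,0,0]
    - [0,0,0]
    - [0,0,0]
    - [0,0,0]
    - [0,0,0]
    - [0,0,0]
    - [0,0,0]
    - [0,0,0]
    - [0,0,0]
    - [0,0,0]
    - [0,0,0]
  twist: [0,0,0,0,0,0,0,0,0,0,0,0]
  jaw: [0.7,0.6,0.5,0.4,0.35,0.3,0.2,0.1,0,0,0,0]
  force: 60

```text
time_s: 4.05
position: [0.5654, 0.2009, 0.1891]
tcp_rot: [-0.081, 0.702, 0.08, 0.703]
contact_force: [1.2, 0.4, 0.3]
grip_width: 0.0233
```

Run:
```python
from h import *
s=arm.get_state();p=s['position'].copy()
a=.25
plan(p+[0,0,.023],.228)
q=p+[-np.cos(a)*.09,-np.sin(a)*.09,.023]; plan(q,.228)
```

```text
delta mm [-23.  -0.   0.] twist -0.01 pos [0.5654 0.2009 0.1891] yaw 0.2279 tilt [-1.    -0.001  0.   ] F [1.2 0.4 0.3] w 0.0233 t 4.05
delta mm [-23.  -2. -90.] twist -0.01 pos [0.5654 0.2009 0.1891] yaw 0.2279 tilt [-1.    -0.001  0.   ] F [1.2 0.4 0.3] w 0.0233 t 4.05
```

Request:
carry_out:
  delta_pos:
    - [-2,0,0]
    - [-5,0,0]
    - [-8,0,0]
    - [-11,0,0]
    - [-14,0,0]
    - [-17,0,0]
    - [-20,0,0]
    - [-22,0,0]
    - [-23,0,0]
    - [-23,0,0]
    - [-23,0,0]
  twist: [0,0,0,0,0,0,0,0,0,0,0]
  jaw: [0,0,0,0,0,0,0,0,0,0,0]

```text
time_s: 4.97
position: [0.5653, 0.2009, 0.212]
tcp_rot: [-0.081, 0.702, 0.08, 0.703]
contact_force: [-0.9, 0.3, -1.7]
grip_width: 0.0235
```

Run:
```python
from h import *
cap('wrist','w4');cap('scene','s4');crop('s4',300,60,440,260,'c6',4)
p=arm.get_state()['position'];a=.25
plan(p+[-np.cos(a)*.09,-np.sin(a)*.09,0],.228)
```

```text
delta mm [ -0.  -2. -90.] twist -0.01 pos [0.5652 0.2009 0.2118] yaw 0.2278 tilt [-1.    -0.001  0.   ] F [ 0.  -0.1 -2.1] w 0.0228 t 5.0667
```

View pics/w4.png

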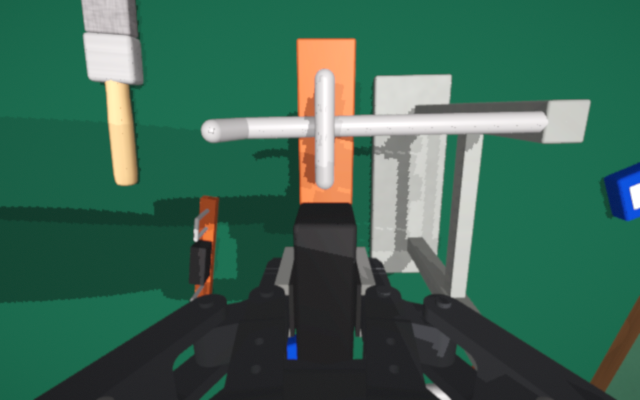

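View pics/c6.png

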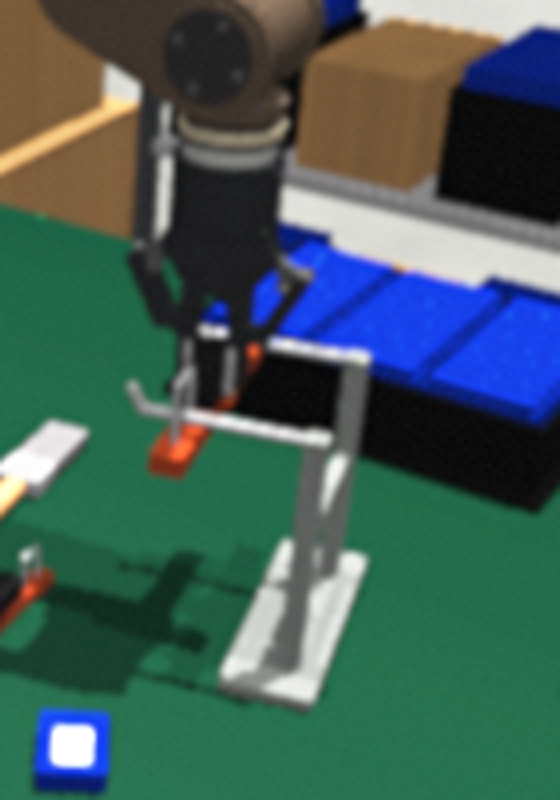

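Weight about 2.1 N; both bails are lifted clear and the bar looks level. I draw it out along the stand's −x.

Request:
carry_out:
  delta_pos:
    - [0,0,-3]
    - [0,0,-8]
    - [0,0,-14]
    - [0,0,-20]
    - [0,-1,-27]
    - [0,-1,-34]
    - [0,-1,-41]
    - [0,-1,-48]
    - [0,-1,-55]
    - [0,-1,-62]
    - [0,-2,-69]
    - [0,-2,-76]
    - [0,-2,-83]
    - [0,-2,-88]
    - [0,-2,-90]
    - [0,-2,-90]
  twist: [0,0,0,0,0,0,0,0,0,0,0,0,0,0,0,0]
  jaw: [0,0,0,0,0,0,0,0,0,0,0,0,0,0,0,0]

```text
time_s: 6.4
position: [0.4776, 0.1785, 0.2119]
tcp_rot: [-0.081, 0.702, 0.08, 0.703]
contact_force: [-0.6, -0.1, -2.4]
grip_width: 0.0234
```

Run:
```python
from h import *
cap('wrist','w5')
plan([.4782,.1784,.262],.228)
s=arm.get_state();z=s['position']
im,w=cloud('w5');i=im.astype(int)
v,u=np.mgrid[:400,:640]
m=(i[...,0]>150)&(i[...,1]<140)&(w[...,2]>.165)&(w[...,2]<.2)&(v<260)
q=w[m];print(m.sum(),q.mean(0),cv2.minAreaRect((q[:,:2]*1000).astype(np.float32)))
A=np.c_[q[:,:2]-q[:,:2].mean(0),np.ones(len(q))];print(np.linalg.lstsq(A,q[:,2],rcond=None)[0])
```

```text
delta mm [-50.   -0.3   0.2] twist -0.01 pos [0.478  0.1786 0.212 ] yaw 0.2278 tilt [-1.    -0.001  0.001] F [-0.1  0.  -2.6] w 0.0233 t 6.45
1606 [0.46076582 0.23827366 0.18602681] ((464.7799072265625, 242.61277770996094), (24.078598022460938, 69.92639923095703), 13.093375205993652)
[ 0.01034126 -0.01009381  0.18602681]
```

View pics/w5.png

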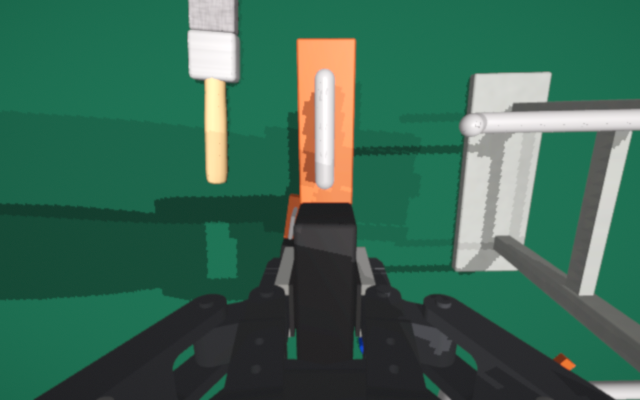

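The bar is free of the hooks, gripped centrally and level. I raise it and move to a look-pose beside the nest, on the robot side.

Run:
```python
from h import *
a=-.277
plan([.478,.1786,.29],.228)
plan([.5472-.08*np.cos(a),-.1912-.08*np.sin(a),.29],a)
```

```text
delta mm [-78.   -0.1   0.1] twist -0.01 pos [0.478  0.1786 0.212 ] yaw 0.2278 tilt [-1.    -0.001  0.001] F [-0.1  0.  -2.6] w 0.0233 t 6.45
delta mm [ -77.7 -337.3  -86.1] twist 28.92 pos [0.478  0.1786 0.212 ] yaw 0.2278 tilt [-1.    -0.001  0.001] F [-0.1  0.  -2.6] w 0.0233 t 6.45
```

Request:
carry_out:
  delta_pos:
    - [-8,0,0]
    - [-22,0,0]
    - [-38,0,0]
    - [-54,-6,-2]
    - [-68,-18,-5]
    - [-78,-38,-10]
    - [-78,-62,-16]
    - [-78,-88,-22]
    - [-78,-114,-29]
    - [-78,-140,-36]
    - [-78,-166,-42]
    - [-78,-192,-49]
    - [-78,-218,-56]
    - [-78,-244,-62]
    - [-78,-268,-68]
    - [-78,-290,-74]
    - [-78,-309,-79]
    - [-78,-325,-83]
    - [-78,-334,-85]
    - [-78,-337,-86]
  twist: [0,0,0,0,1,3,5,7,9,11,13,15,17,19,21,23,25,27,28.5,28.9]
  jaw: [0,0,0,0,0,0,0,0,0,0,0,0,0,0,0,0,0,0,0,0]

```text
time_s: 8.12
position: [0.4705, -0.1705, 0.2908]
tcp_rot: [0.098, 0.7, -0.099, 0.701]
contact_force: [0.2, 0.5, -2.0]
grip_width: 0.0232
```

Request:
carry_out:
  delta_pos:
    - [0,0,0]
    - [0,0,0]
  twist: [0,0]
  jaw: [0,0]

```text
time_s: 8.28
position: [0.4707, -0.1701, 0.291]
tcp_rot: [0.098, 0.7, -0.099, 0.701]
contact_force: [0.1, -0.6, -1.9]
grip_width: 0.0228
```

Run:
```python
from h import *
cap('wrist','w6');cap('top','t6')
plan([.5472,-.1912,.29],-.277)
```

```text
delta mm [ 1.   0.3 79.5] twist -0.05 pos [ 0.4706 -0.1696  0.2909] yaw -0.2778 tilt [-1.    -0.001  0.002] F [-0.6  0.9 -2.4] w 0.0233 t 8.3833
```

View pics/w6.png

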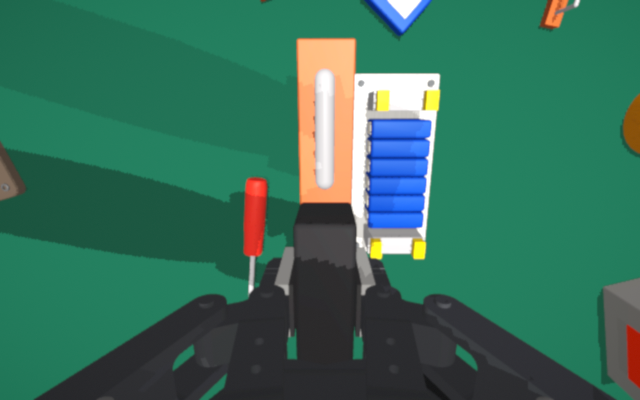

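View pics/t6.png

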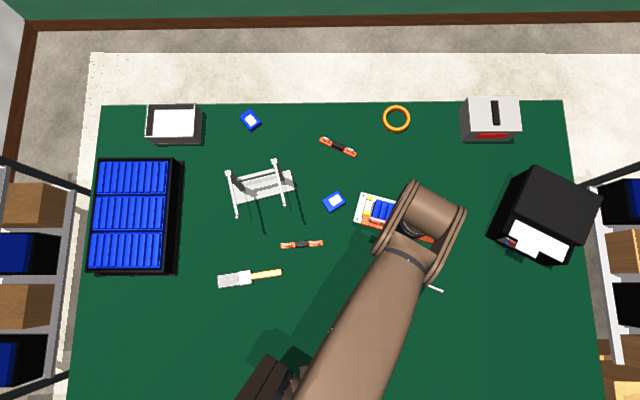

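The wrist view shows all four yellow cheeks at about (383,101), (432,100), (376,249) and (419,249), with the held bar to their left. I measure both in this same frame.

Run:
```python
from h import *
crop('w6',340,60,460,270,'c7',3)
im,w=cloud('w6');i=im.astype(int);v,u=np.mgrid[:400,:640]
m=(i[...,0]>200)&(i[...,1]>170)&(i[...,2]<110)&(u>350)&(u<460)&(v>70)&(v<270)&(w[...,2]>.068)&(w[...,2]<.082)
n,l,st,c=cv2.connectedComponentsWithStats(m.astype(np.uint8))
W=[];L=[]
for k in range(1,n):
    if st[k,4]<40: continue
    q=w[l==k]; r=cv2.minAreaRect((q[:,:2]*1000).astype(np.float32)); print(st[k],np.median(q[:,2]),r)
    W.append(np.array(r[0])/1000); L.append((.024*(1 if c[k][0]>400 else -1), .08*(1 if c[k][1]<180 else -1)))
print(fit(L,W))
m=(i[...,2]>130)&(i[...,0]<120)&(u>360)&(u<440)&(v>110)&(v<235)&(w[...,2]>.05)
q=w[m];print('packs',m.sum(),np.median(q[:,2]),cv2.minAreaRect((q[:,:2]*1000).astype(np.float32)))
m=(i[...,0]>150)&(i[...,1]<150)&(w[...,2]>.25)&(w[...,2]<.28)&(v<260)&(u<365)&(u>290)
q=w[m];r=cv2.minAreaRect((q[:,:2]*1000).astype(np.float32));print(np.median(q[:,2]),r)
a=np.radians(r[2]) if r[1][0]<r[1][1] else np.radians(r[2]-90)
L=max(r[1]);yv=np.array([-np.sin(a),np.cos(a)]);e=np.array(r[0])+yv*L/2; print('bar yaw',a,'centre',e-100*yv)
```

```text
[377  91  12  19 219] 0.07361786150026695 ((548.3990478515625, -108.38066101074219), (16.833845138549805, 11.009088516235352), 74.07662963867188)
[425  91  14  19 243] 0.07361373154912271 ((594.9763793945312, -121.739990234375), (16.934894561767578, 12.08685302734375), 73.13275146484375)
[370 241  12  18 171] 0.07336646794455959 ((505.4366760253906, -261.9207458496094), (20.08267593383789, 12.380093574523926), 74.35352325439453)
[413 240  12  19 198] 0.07354439701321719 ((551.4071655273438, -275.0771484375), (20.124305725097656, 11.92335319519043), 75.703125)
(array([ 0.55005482, -0.19177964]), np.float64(-0.2751872238952626), array([[ 0.3,  0.1],
       [-0.1,  0.4],
       [-0.2, -0.3],
       [ 0. , -0.2]]))
packs 5994 0.05536473347932949 ((549.704833984375, -191.0384063720703), (121.05868530273438, 62.819313049316406), 73.95138549804688)
0.2649684698357449 ((489.7273864746094, -106.96206665039062), (69.9076919555664, 24.08008575439453), 73.24908447265625)
bar yaw -0.29235862867559065 centre [ 470.98033236 -169.24810132]
```

View pics/c7.png

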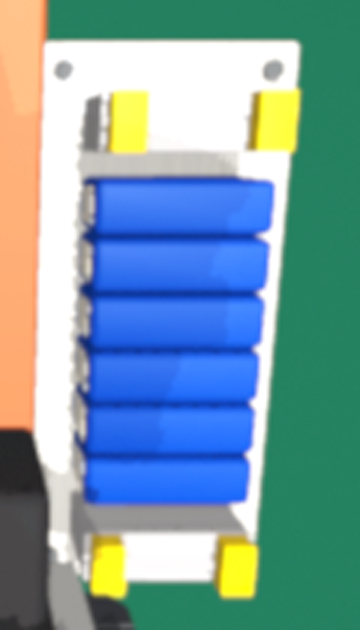

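Run:
```python
from h import *
plan([.549,-.1917,.290],-.2755)
plan([.549,-.1917,.127],-.2755)
```

```text
delta mm [ 1.   0.3 81.4] twist -0.13 pos [ 0.4706 -0.1696  0.2909] yaw -0.2778 tilt [-1.    -0.001  0.002] F [-0.6  0.9 -2.4] w 0.0233 t 8.3833
delta mm [164.    0.4  81.1] twist -0.13 pos [ 0.4706 -0.1696  0.2909] yaw -0.2778 tilt [-1.    -0.001  0.002] F [-0.6  0.9 -2.4] w 0.0233 t 8.3833
```

Request:
carry_out:
  delta_pos:
    - [0,0,8]
    - [0,0,22]
    - [0,0,38]
    - [0,0,54]
    - [0,0,68]
    - [0,0,77]
    - [6,0.4,81]
    - [16,0.4,81]
    - [30,0.4,81]
    - [46,0.4,81]
    - [62,0.4,81]
    - [78,0.4,81]
    - [94,0.4,81]
    - [110,0.4,81]
    - [126,0.4,81]
    - [140,0.4,81]
    - [152,0.4,81]
    - [160,0.4,81]
    - [164,0.4,81]
    - [164,0.4,81]
  twist: [-0.1,-0.1,-0.1,-0.1,-0.1,-0.1,-0.1,-0.1,-0.1,-0.1,-0.1,-0.1,-0.1,-0.1,-0.1,-0.1,-0.1,-0.1,-0.1,-0.1]
  jaw: [0,0,0,0,0,0,0,0,0,0,0,0,0,0,0,0,0,0,0,0]

```text
time_s: 10.05
position: [0.5482, -0.1913, 0.1259]
tcp_rot: [0.097, 0.701, -0.097, 0.7]
contact_force: [0.6, 0.1, -2.4]
grip_width: 0.023
```

Run:
```python
from h import *
cap('wrist','w7');cap('scene','s7');crop('s7',170,190,350,325,'c9',4)
plan([.549,-.1917,.127],-.2755)
```

```text
delta mm [ 0.6  0.1 -0.3] twist -0.04 pos [ 0.5492 -0.1919  0.1276] yaw -0.2761 tilt [-1.    -0.001  0.003] F [ 0.5 -0.7 -1.4] w 0.0232 t 10.15
```

View pics/w7.png

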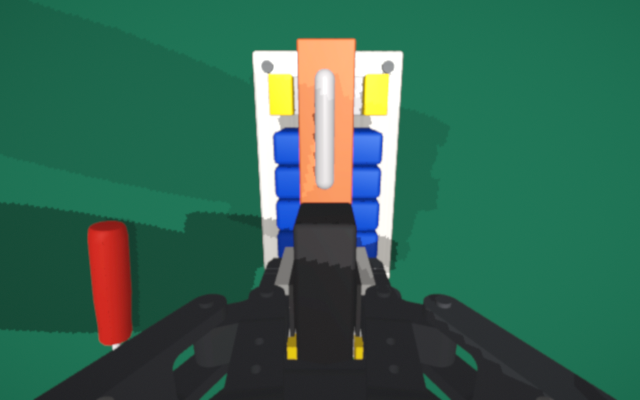

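View pics/c9.png

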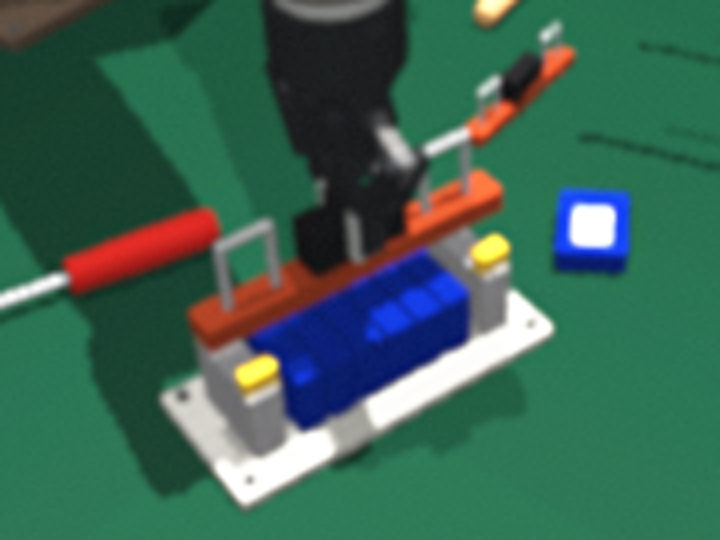

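The bar sits between the cheeks: the front cheeks at u 268–294 and 364–388 centre on 328, and the bar's centre is about 326. I check along y from the same frame, then lower.

Run:
```python
from h import *
im,w=cloud('w7');i=im.astype(int);v,u=np.mgrid[:400,:640]
m=(i[...,0]>200)&(i[...,1]>170)&(i[...,2]<110)&(v<130)&(w[...,2]>.068)&(w[...,2]<.082)
q=w[m];a=-.2757;X=np.array([np.cos(a),np.sin(a)]);Y=np.array([-X[1],X[0]])
t=arm.get_state()['position'][:2]
f=lambda p:((p[:,:2]-t)@np.c_[X,Y]*1000)
print('cheeks x,y range',np.percentile(f(q),[1,99],axis=0))
m=(i[...,0]>150)&(i[...,1]<150)&(w[...,2]>.09)&(w[...,2]<.11)&(v<260)&(u<365)&(u>290)
p=f(w[m]);print('bar',np.percentile(p,[1,99],axis=0),np.median(w[m][:,2]))
for lo in range(30,100,15):
    k=p[(p[:,1]>lo)&(p[:,1]<lo+15)]; print(lo,np.percentile(k[:,0],[2,98]).round(1))
plan([.549,-.1917,.105],-.2755)
```

```text
cheeks x,y range [[-27.77794971  70.83163868]
 [ 30.36960706  89.251046  ]]
bar [[-11.88373556  32.37087792]
 [ 11.97323869 101.03905563]] 0.10003382905767341
30 [-11.7  11.8]
45 [-11.8  11.9]
60 [-11.9  11.9]
75 [-11.5  -4.8]
90 [-11.6  12. ]
delta mm [22.6  0.1 -0.3] twist -0.04 pos [ 0.5492 -0.1919  0.1276] yaw -0.2761 tilt [-1.    -0.001  0.003] F [ 0.5 -0.7 -1.4] w 0.0232 t 10.15
```

Request:
carry_out:
  delta_pos:
    - [2,0,1]
    - [5,0,1]
    - [8,0,1]
    - [11,0,1]
    - [14,0,1]
    - [17,0,1]
    - [19,0,1]
    - [20,0,1]
    - [21,0,1]
    - [22,0,1]
    - [22.5,0,1]
    - [22.5,0,1]
  twist: [0,0,0,0,0,0,0,0,0,0,0,0]
  jaw: [0,0,0,0,0,0,0,0,0,0,0,0]

```text
time_s: 11.15
position: [0.5502, -0.1921, 0.1051]
tcp_rot: [0.097, 0.7, -0.098, 0.701]
contact_force: [-0.9, 0.2, -2.4]
grip_width: 0.0234
```

Request:
carry_out:
  delta_pos:
    - [0.5,0,0]
    - [1,0,0]
    - [1.5,0,0]
    - [1.5,0,0]
  twist: [0,0,0,0]
  jaw: [0,0,0,0]

```text
time_s: 11.48
position: [0.5502, -0.1921, 0.1035]
tcp_rot: [0.097, 0.7, -0.098, 0.701]
contact_force: [0.0, 0.3, -2.7]
grip_width: 0.0232
```

Request:
carry_out:
  delta_pos:
    - [0.5,0,0]
    - [1,0,0]
    - [1,0,0]
  twist: [0,0,0]
  jaw: [0,0,0]

```text
time_s: 11.73
position: [0.5501, -0.1921, 0.1024]
tcp_rot: [0.097, 0.7, -0.098, 0.701]
contact_force: [-0.1, -0.1, -1.5]
grip_width: 0.0232
```

Request:
carry_out:
  delta_pos:
    - [0.4,0,0]
    - [0.8,0,0]
    - [0.8,0,0]
  twist: [0,0,0]
  jaw: [0,0,0]

```text
time_s: 11.98
position: [0.5501, -0.1921, 0.1016]
tcp_rot: [0.097, 0.7, -0.098, 0.701]
contact_force: [1.2, 0.4, -2.0]
grip_width: 0.023
```

Request:
carry_out:
  delta_pos:
    - [0.4,0,0]
    - [0.8,0,0]
    - [0.8,0,0]
  twist: [0,0,0]
  jaw: [0,0,0]

```text
time_s: 12.23
position: [0.5502, -0.1921, 0.1015]
tcp_rot: [0.097, 0.7, -0.098, 0.701]
contact_force: [-2.0, 0.3, 3.4]
grip_width: 0.0233
```

Contact: the force swung from −2 to +3.4 N at TCP z 0.1015, as expected for seated. I check the picture before releasing.

Run:
```python
from h import *
cap('scene','s8');crop('s8',200,200,340,315,'c10',5);cap('wrist','w8')
```

```text
(no output)
```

View pics/c10.png

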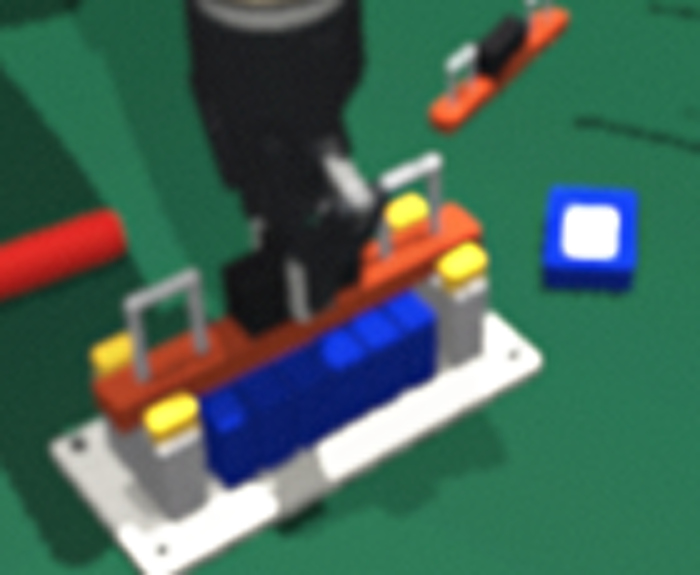

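View pics/w8.png

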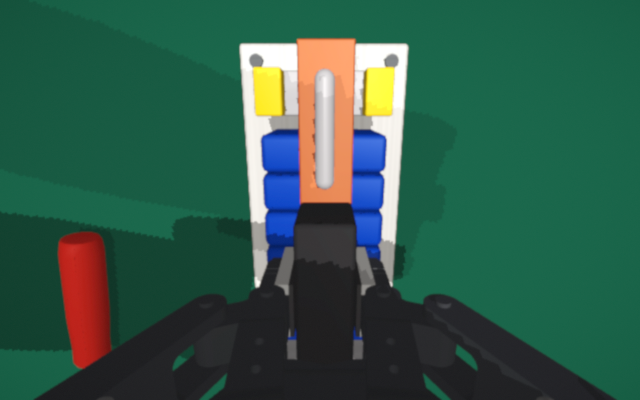

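The bar sits within both notches and is centred (cheeks 254–282 and 365–393, bar 298–355). I release; the fingertips stay beside the block, and the pads swing back as they open.

Request:
carry_out:
  delta_pos:
    - [0,0,0]
    - [0,0,0]
    - [0,0,0]
    - [0,0,0]
    - [0,0,0]
    - [0,0,0]
    - [0,0,0]
    - [0,0,0]
    - [0,0,0]
    - [0,0,0]
  twist: [0,0,0,0,0,0,0,0,0,0]
  jaw: [0.3,0.35,0.4,0.5,0.6,0.7,0.8,0.8,0.8,0.8]

```text
time_s: 13.17
position: [0.5502, -0.1921, 0.1014]
tcp_rot: [0.097, 0.7, -0.098, 0.701]
contact_force: [-0.4, -0.7, -0.4]
grip_width: 0.0683
```

Request:
carry_out:
  delta_pos:
    - [-3,0,0]
    - [-9,0,0]
    - [-18,0,0]
    - [-30,0,0]
    - [-45,0,0]
    - [-62,0,0]
    - [-80,0,0]
    - [-98,0,0]
    - [-116,0,0]
    - [-132,0,0]
    - [-145,0,0]
    - [-150,0,0]
    - [-150,0,0]
  twist: [0,0,0,0,0,0,0,0,0,0,0,0,0]
  jaw: [0.8,0.8,0.8,0.8,0.8,0.8,0.8,0.8,0.8,0.8,0.8,0.8,0.8]

```text
time_s: 14.25
position: [0.5507, -0.1923, 0.254]
tcp_rot: [0.096, 0.698, -0.098, 0.703]
contact_force: [-0.5, -0.9, -0.4]
grip_width: 0.068
```

Run:
```python
from h import *
cap('scene','s9');crop('s9',200,200,340,315,'c11',5);cap('wrist','w9');cap('top','t9')
im,w=cloud('w9');i=im.astype(int);v,u=np.mgrid[:400,:640]
m=(i[...,0]>150)&(i[...,1]<150)&(w[...,2]>.066)&(w[...,2]<.086)&(u>280)&(u<370)
q=w[m];print('bar',np.median(q[:,2]),cv2.minAreaRect((q[:,:2]*1000).astype(np.float32)))
A=np.c_[q[:,:2]-q[:,:2].mean(0),np.ones(len(q))];print(np.linalg.lstsq(A,q[:,2],rcond=None)[0])
m=(i[...,0]>200)&(i[...,1]>170)&(i[...,2]<110)&(w[...,2]>.068)&(w[...,2]<.082)
q=w[m];print('cheeks',cv2.minAreaRect((q[:,:2]*1000).astype(np.float32)))
```

```text
bar 0.07562380779362321 ((548.1316528320312, -204.57342529296875), (171.68324279785156, 24.00614356994629), 74.28826904296875)
[0.01005575 0.01270532 0.07582591]
cheeks ((550.2523193359375, -192.52554321289062), (178.4099884033203, 58.62358093261719), 73.8775863647461)
```

View pics/w9.png

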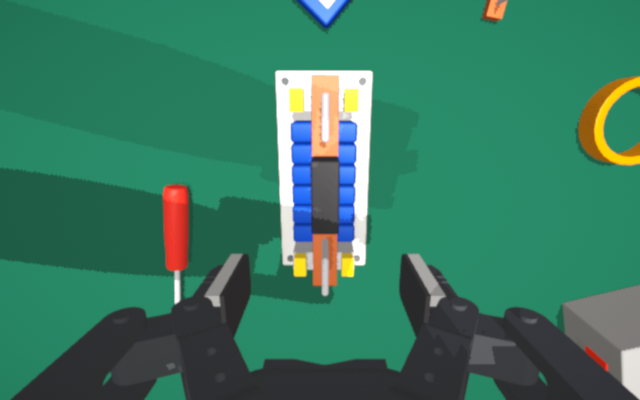

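View pics/c11.png

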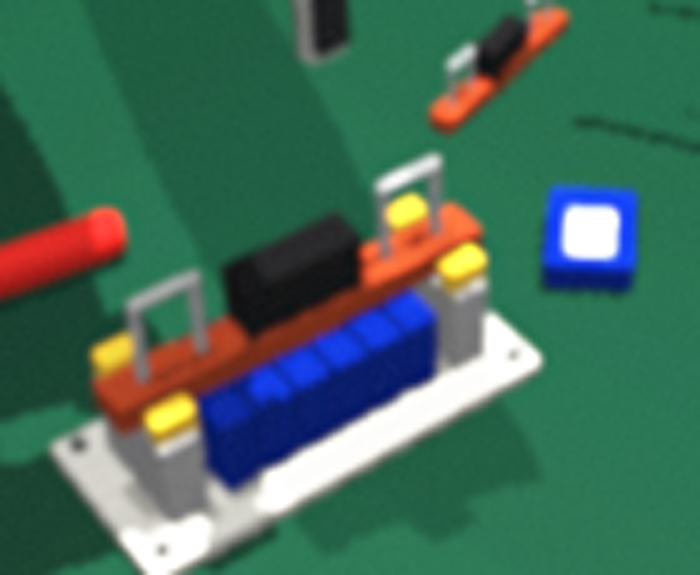

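Run:
```python
from h import *
im,w=cloud('w9');i=im.astype(int);v,u=np.mgrid[:400,:640]
a=-.2755;B=np.array([[np.cos(a),-np.sin(a)],[np.sin(a),np.cos(a)]])
f=lambda m:((w[m][:,:2]-[.5501,-.1918])@B*1000)
m=(i[...,0]>i[...,2]+60)&(i[...,1]<i[...,0]-40)&(w[...,2]>.066)&(w[...,2]<.084)&(u>305)&(u<342)&(v<300)
p=f(m);print('bar',np.percentile(p,[.5,99.5],axis=0))
m=(i[...,0]>200)&(i[...,1]>170)&(i[...,2]<110)&(w[...,2]>.068)&(w[...,2]<.08)
p=f(m);print('cheeks',np.percentile(p,[.5,99.5],axis=0))
crop('t9',215,150,435,300,'c12',3)
```

```text
bar [[-10.26835868 -97.68952289]
 [ 13.12153343  98.89096592]]
cheeks [[-29.26333932 -89.17818654]
 [ 29.05277775  88.62937864]]
```

View pics/c12.png

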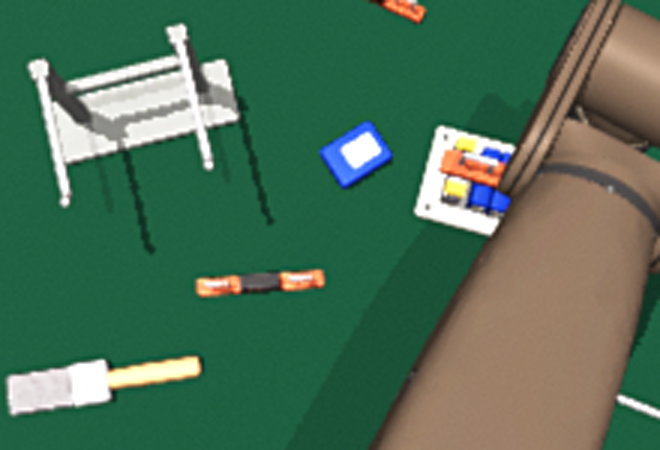

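The bar is centred to about 1 mm along y and 1.5 mm along x. Its top is at 75.6 mm (76 expected), and nothing else has moved. I hand it in.

Run:
```python
from h import *
print(arm.get_state()['joint_vel'].round(3)); print(arm.job_done())
```

```text
[-0.001  0.009  0.008  0.001 -0.001  0.001]
the job is handed in; nothing more can be done
None
```

The retaining bar is off the stand and lying in the notches of both nest supports, right way up. The gripper is open and about 15 cm above it. I handed the job in at about 14.5 s; the hand-in reports no verdict.

I gripped the bar by its black block, raised it 23 mm and drew it along the stand's −x until it was clear of both hooks. I then lowered it onto the nest in small steps until the force reading showed it was resting on the supports, and let go.

**Last checks after release (wrist camera):**
- **Height:** the bar's top reads 75.6 mm, against 76 mm expected when fully down.
- **Centring:** it is within about 1 mm along its length and about 1.5 mm across the notch.
- **Level:** the fitted surface slopes by about 0.01, the same as when the bar was hanging from the gripper, so I took it as depth noise.
- **Other items:** the loose pack, brush and screwdriver look undisturbed in the last pictures, judged by eye.

**Disagreements:** before placing, the top and wrist cameras differed by 2–4 mm on positions, and by about 1° on the bar's yaw. I used wrist-camera measurements of the bar and nest in the same picture for the placing. One wrist reading of the bar's yaw was also about 0.8° off the tool's; the later views showed the bar aligned.

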